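# Stack the red shade board, then hold the freshly dyed red spool over it with tongs

### The job

First lay the loose red shade board squarely on top of the grey-and-white pile of boards, edges flush all round, and let go of it. Then, because the red thread is freshly dyed and must not be touched by the gripper, take up the tongs, close them on the red spool, lift it out of the tray and bring it over the red board for a colour check. Finish while still holding it there in the squeezed tongs, upright and still, about 6 cm clear of the board, with the pile still square; do not disturb the other spools or the other things on the table.

Things in the scene. Friction and masses are not known exactly. Their poses are not given: they have to be found in the camera images.
- tongs_grip (a point): centre of the grip zone of steel spring tongs, 200 mm long, lying on edge, jaws opening sideways; x runs along the midline to the jaws, z up; 17 mm above the underside. A black rubber grip on each arm's outer side, 60 mm long (x, centred here), 34 mm high from the table up. Grips measure 60 mm across (y) open, 44 mm with jaws shut on a spool; squeezed to 53 mm the jaws are about 46 mm apart
- tongs_jaws (a point): point midway between the open jaws: 105 mm ahead (+x) of tongs_grip, 9 mm above the underside (8 mm lower than tongs_grip). Jaws: two blue shallow V pads 18 mm high, 26 mm long, whose hollows fit a spool's 26 mm barrel; 60 mm apart open, 26 mm at joint value 0.18. Both points belong to the left (+y) arm, whose axes turn by -q/2 from the true midline when squeezed to joint value q
- tongs_arm (a joint): closing angle of the tongs (rad): 0 fully open, about 0.18 with the jaws shut on a spool, 0.23 fully shut on nothing. A spring opens them: about 4 N at the grips when open, 7 N when shut on a spool; squeezing the grips in y closes both arms about a vertical hinge 85 mm behind tongs_grip. Tongs 95 g, balanced near the grips
- spool_red_center (a point): centre of the red thread spool, standing upright on the drying tray: 40 mm tall, white foot flange 30 mm in diameter and 3 mm thick, then red thread barrel 26 mm in diameter and 34 mm high, then a white tube end 18 mm wide and 3 mm high on top; about 30 g. Its centre is 20 mm above its underside. Must be taken with the tongs, not with the fingers
- spool_green_center (a point): centre of the green thread spool, standing upright on the drying tray; same size as the red one; bystander
- spool_purple_center (a point): centre of the purple thread spool, standing upright on the drying tray; same size; bystander
- spool_orange_center (a point): centre of the orange thread spool, standing upright on the drying tray; same size; bystander
- tray: fixed white drying tray, 90 mm (x) by 280 mm (y), rim 10 mm high, floor 5 mm thick; origin at the centre of its underside. The four spools stand in one row along its y axis, 70 mm apart, in any order
- board_red_center (a point): centre (half-way up) of the loose wooden shade board with a red face, 100 mm (x) by 50 mm (y) by 12 mm thick, lying flat on the table, face up; about 80 g
- board_grey_center (a point): centre (half-way up) of the wooden shade board with a grey face, 100 by 50 by 12 mm, lying loose on the white one; its top face is 6 mm above this point, 24 mm above the table
- board_white_center (a point): centre (half-way up) of the white-faced board of the same size, lying on the table as the foot of the pile
- button_jar: amber glass jar, 60 mm in diameter and 75 mm tall, origin under its centre; bystander
- pincushion: round blue pin cushion with bead-headed pins, 68 mm in diameter, 50 mm tall, origin under its centre; bystander
- tape_case: round yellow tape measure case, 56 mm in diameter, 20 mm tall, origin under its centre; bystander
- chalk: pale blue block of tailor's chalk, 50 by 50 by 12 mm, origin under its centre; bystander
Things that resemble listed ones, but are neither listed nor needed, are in the scene too. What is shaped like the part that bears board_grey_center but green or purple is not meant.

How it is judged (in metres and radians):
On the way, in this order (a step that is already met when the one before it is completed fails the run):
1. the red board lies squarely on the pile, let go (horizontal distance between board_red_center and board_grey_center below 0.008 m and angle between the x axis of board_red_center and the x axis of board_grey_center, either way round below 0.12 rad and horizontal distance between board_grey_center and board_white_center below 0.008 m and angle between the x axis of board_grey_center and the x axis of board_white_center, either way round below 0.12 rad and z of board_red_center in the frame of board_grey_center between 0.009 and 0.015 m and z of board_grey_center in the frame of board_white_center above 0.009 m and angle between board_red_center's own z axis and vertical below 0.06 rad and height (world z) of board_red_center below 0.038 m and contact force between board_red and the fingers below 0.1 N), for 0.2 s.
2. the red spool is lifted clear of the tray in the squeezed tongs (contact force between each of spool_red, the fingers and tongs above 0.5 N and value of joint tongs_arm above 0.12 rad and distance between spool_red_center and tongs_jaws below 0.045 m and height (world z) of spool_red_center above 0.06 m), for 0.2 s.
At the end, for the whole second after the job is handed in: Boards piled square (within 8 mm, 0.12 rad), red on top, let go; gripped, squeezed tongs alone hold the red spool, still (under 0.03 m/s), tilted under 0.35 rad, its centre over the red board (within 50 mm along, 25 mm across), 85 to 200 mm above the table (all of step 1 and contact force between each of spool_red, the fingers and tongs above 0.5 N and value of joint tongs_arm above 0.12 rad and distance between spool_red_center and tongs_jaws below 0.045 m and contact force between spool_red and the fingers below 0.1 N and contact force between spool_red and the arm below 0.1 N and contact force between each of spool_red, tongs and board_red below 0.05 N and height (world z) of spool_red_center between 0.085 and 0.2 m and angle between spool_red_center's own z axis and vertical below 0.35 rad and linear speed of spool_red below 0.03 m/s and x of spool_red_center in the frame of board_red_center between -0.05 and 0.05 m and y of spool_red_center in the frame of board_red_center between -0.025 and 0.025 m); the arm keeps its last pose, push and grip.
It fails at once if the gripper touched the red spool (contact force between spool_red and the fingers above 0.3 N or contact force between spool_red and the arm above 0.3 N).
It fails at once if a bystander was moved by more than 20 mm (distance of any of spool_green_center, spool_purple_center, spool_orange_center, button_jar, pincushion, tape_case, chalk from where it was at the start of the episode above 0.02 m).
It fails at once if another spool was knocked over (angle between any of spool_green_center, spool_purple_center, spool_orange_center's own z axis and vertical above 0.5 rad).
It also fails if it takes over 59 s, if anything falls off the work surface, if the arm or the gripper's body presses on something with over 40 N, if the wrist force passes 120 N, or if a joint passes its speed limit or range.

### The arm

A 6-joint arm with a two-finger parallel gripper is mounted at the origin on the work surface. World frame = base frame: x ahead of the robot, y to its left, z up, the work surface at z = 0. Lengths are in mm, angles in rad, forces in N, time in s.
With the tool pointing down it reaches from about 425 to 950 mm from the base axis. Payload 3.5 kg.
Tool frame: the origin (TCP) lies on the centre line of the jaws, within the pads' length; the fingertips stand 19 mm ahead of it and the grasp point (between the pads) is the TCP; z points along the fingers, y is the line along which they close (so a half turn about z gives the same grasp; the last joint's range is limited). The gripper opens to 85 mm and grips with 20 to 120 N. Pads are 22 mm wide; open, the fingers measure 114 mm over their backs; the gripper's body (76 mm by 85 mm) begins 54 mm behind the grasp point. The pads swing forward as they close: fully open they stand 13 mm farther back than shut.
Start: joints at [1.057, 0.286, 1.577, -0, 1.279, -0.15], TCP at [240.147, 630.821, 250.325] pointing down, gripper open.
Joint ranges: [-2.77, 2.77], [-0.9, 2.22], [0.21, 2.48], [-1.53, 4.67], [0.24, 2.81], [-2.84, 2.84]. Speed limits (rad/s): [2.79, 2.79, 3.14, 3.14, 3.14, 3.14].

### API

Orientations are given as a unit quaternion [x, y, z, w].
In Python, from cell import bot, optics, order gives the robot as it stands.
- The arm moves only by the tool move_arm, never from a script. Its argument "motion" is a list of rows, each a list of 7 numbers: the shift along the world's x, y, z each as a share of 250 mm, from -1 to 1, then the turn, a rotation vector about the world's x, y, z each as a share of pi rad, from -1 to 1, then the closure, from 0 (fully open) to 1 (shut). A call has 1 to 5 rows; each row is the pose to reach, as a shift and turn from the pose commanded when the call began, turning the shorter way round; what a row does not reach only later rows make up. A row lasts 1/8 s, in which the tool goes at most 62.5 mm and 10.7 degrees, less where a joint would pass 70% of its speed; a pose out of reach is approached as far as the arm can. A call with a number of a shift or a turn outside -1 to 1 is refused whole. A call with a gripper value outside its range is refused whole. The fingers move at their own pace and stop on an object; the grip force is fixed at half the most. Time passes only in rows, so rows that repeat a pose let the fingers close. It gives the time, the measured TCP pose, the force, the opening and the grip force at its end, in the units of the state.
- bot.get_state(): the state, without advancing time (a new reading comes with each control period).
- optics.capture(name): name is "scene" or "top" or "wrist"; returns a dict with "color" (400x640x3 uint8, blue, green, red), "fx", "fy", "cx", "cy" (pixels), "view" (4x4, takes a point from world to camera coordinates). Camera axes: x right, y down, z forward; pixel columns grow to the right and rows downward; lengths in mm; the calibration is good to about 2 mm. A picture is of the moment at which its call begins. There is no depth.
- order.finish_job(): hands the job in; it is judged then, once.
The state is a dict: "clock": time; "qpos": joint angles; "joint_velocities": joint speeds; "joint_torque": joint torques, N m; "eef_pos": TCP position; "eef_rot": TCP orientation; "contact_force": force on the tool from outside, world axes, zero at the start; "wrist_torque": the same for the moment, N m; "grip_width": finger opening in mm; "grip_force": force on a finger pad.
Only numpy, scipy, OpenCV 4.12 (cv2) and the standard library are available. Lean on these libraries where they do the work, as an engineer would, in place of code of your own. Each camera call takes 0.05 s, during which the arm holds its last target. There are 200 camera calls.

## Working session

There is one attempt and no reset: what is moved stays moved. The work goes in short steps, Python scripts to look and compute and a tool call to move; the robot and the scene stay as the last step left them, time stands still between calls to the robot, and variables do not carry over. Pictures are saved under pics/ and viewed, at most 10 in all, crops included, and the job is handed in when it is done.

Besides the shell and the picture viewer there is one more tool, called as name(argument=value, ...), one argument or row to a line, values as JSON. move_arm: Moves the arm, as the interface text tells. Its arguments: {"type":"object","properties":{"motion":{"type":"array"}},"required":["motion"]}

```bash
mkdir -p pics; ls; cat > h.py <<'E'
import numpy as np, cv2
from cell import bot, optics, order
def cap(n, f=None):
    c=optics.capture(n)
    if f: cv2.imwrite('pics/'+f,c['color'])
    return c
def ray(c,u,v,z):
    V=np.array(c['view']);R=V[:3,:3];o=-R.T@V[:3,3]
    d=R.T@np.array([(u-c['cx'])/c['fx'],(v-c['cy'])/c['fy'],1])
    return o+d*(z-o[2])/d[2]
def proj(c,p):
    q=np.array(c['view'])@np.r_[p,1]; return q[0]/q[2]*c['fx']+c['cx'],q[1]/q[2]*c['fy']+c['cy']
E
python3 - <<'E'
from h import *
a=cap('top','top.png');b=cap('scene','scene.png')
for c in(a,b): print(c['fx'],c['cx'],c['cy'],np.round(c['view'],3).tolist())
s=bot.get_state();print(s)
E
```

```text
pics
451.92877717532264 321.9384690492419 192.15914821988557 [[0.014, -1.0, -0.008, -26.674], [-0.987, -0.012, -0.158, 558.655], [0.158, 0.01, -0.987, 1120.134], [0.0, 0.0, 0.0, 1.0]]
378.5704276747739 321.55144100841625 196.89083740519715 [[0.712, 0.702, 0.017, -381.84], [0.485, -0.475, -0.735, -242.888], [-0.507, 0.532, -0.678, 1199.637], [0.0, 0.0, 0.0, 1.0]]
{'clock': 0.1, 'qpos': array([ 1.05697176e+00,  2.87112220e-01,  1.57803617e+00,  1.55976889e-05,
        1.27859918e+00, -1.49951929e-01]), 'joint_velocities': array([-0.00095007, -0.00076702, -0.00188296,  0.00044257,  0.00097778,
        0.00040003]), 'joint_torque': array([ 6.56612319e-04, -4.07297587e+01, -2.93699098e+01, -1.41132873e-04,
        3.48144684e-03,  1.08452741e-05]), 'eef_pos': array([239.89287255, 630.33962356, 249.0590038 ]), 'eef_rot': array([ 1.80936386e-01,  9.83494211e-01, -1.01623117e-03, -3.58126657e-04]), 'contact_force': array([-0.37177539, -0.64045247, -0.20068769]), 'wrist_torque': array([ 0.02457654, -0.00567531, -0.02418003]), 'grip_force': 0.0, 'grip_width': 85.83669834546082}
```

View pics/top.png

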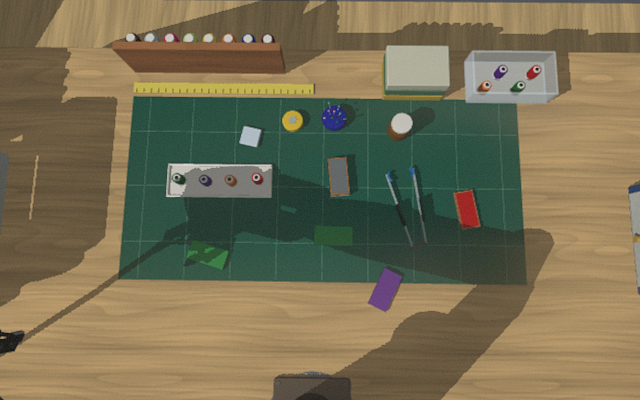

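View pics/scene.png

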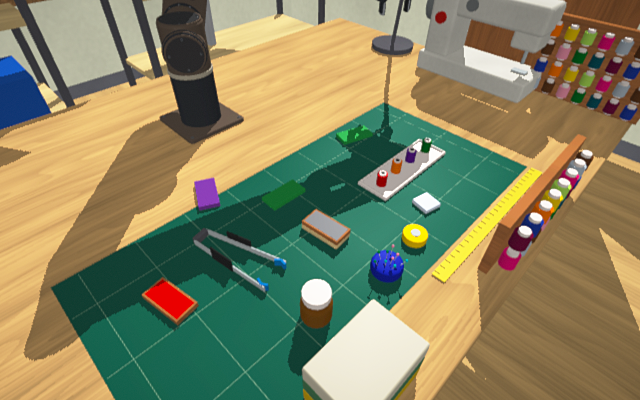

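The top view shows the red board at (467,210), the grey pile at (339,177) and the tongs with blue jaw tips at (390,177) and (411,170), hinge near (418,244). The red spool is at (257,178), at the right end of the tray row. Next I'll measure these.

```bash
cat >> h.py <<'E'
def blobs(img,lo,hi,roi,amin=20):
    h=cv2.cvtColor(img,cv2.COLOR_BGR2HSV);m=cv2.inRange(h,np.array(lo),np.array(hi))
    k=np.zeros_like(m);x0,y0,x1,y1=roi;k[y0:y1,x0:x1]=m[y0:y1,x0:x1]
    cs,_=cv2.findContours(k,cv2.RETR_EXTERNAL,cv2.CHAIN_APPROX_NONE)
    return sorted([c for c in cs if cv2.contourArea(c)>=amin],key=cv2.contourArea)[::-1]
def board(c,cnt,z):
    P=np.array([ray(c,*p,z)[:2] for p in cnt[:,0].astype(float)]).astype(np.float32)
    (x,y),(w,h),a=cv2.minAreaRect(P)
    if w<h:a+=90
    return round(x,1),round(y,1),round(w,1),round(h,1),round((a+90)%180-90,2)
E
python3 - <<'E'
from h import *
c=cap('top');im=c['color']
for p in [(467,210),(339,177),(257,178),(395,200),(417,200),(389,177),(411,170)]: print(p,cv2.cvtColor(im,cv2.COLOR_BGR2HSV)[p[1],p[0]])
print('red',[board(c,b,12) for b in blobs(im,(0,180,120),(5,255,255),(440,180,500,240))])
print('grey',[board(c,b,24) for b in blobs(im,(0,0,60),(180,70,200),(322,150,358,200))])
print('spool',[board(c,b,42) for b in blobs(im,(0,150,60),(6,255,255),(248,165,268,190),3)], ray(c,257,176,45))
print('jaws',[board(c,b,18) for b in blobs(im,(95,120,80),(115,255,255),(380,160,425,190),3)])
for n,p in dict(h1=(411,245),h2=(426,242)).items(): print(n,ray(c,*p,17))
E
```

```text
(467, 210) [  0 190 160]
(339, 177) [ 95  14 107]
(257, 178) [ 18  10 126]
(395, 200) [ 83  15 151]
(417, 200) [ 84  29 130]
(389, 177) [103 177 140]
(411, 170) [104 186 147]
red [(524.5, -400.3, 90.1, 40.8, 10.12)]
grey [(607.1, -61.7, 92.4, 42.5, 5.29)]
spool [(590.4, 143.3, 11.0, 21.8, -31.6)] [599.19458473 149.52518497  45.        ]
jaws [(621.7, -255.1, 30.0, 13.6, 12.88), (607.2, -197.1, 27.2, 7.7, 22.38)]
h1 [ 427.82984551 -251.24642039   17.        ]
h2 [ 436.06293201 -290.12299847   17.        ]
```

move_arm(
  motion=[
    [0.8,-0.9,0,0,0,0.172,0],
    [0.8,-0.9,0,0,0,0.172,0],
    [0.8,-0.9,0,0,0,0.172,0],
    [0.8,-0.9,0,0,0,0.172,0],
    [0.8,-0.9,0,0,0,0.172,0],
  ],
)

```text
clock: 0.78
eef_pos: [441.2, 403.9, 250.1]
eef_rot: [-0.088, 0.996, -0.0, -0.0]
contact_force: [1.2, 0.4, -0.3]
grip_width: 85.4
grip_force: 0.0
```

move_arm(
  motion=[
    [0.36,-1,0,0,0,0,0],
    [0.36,-1,0,0,0,0,0],
    [0.36,-1,0,0,0,0,0],
    [0.36,-1,0,0,0,0,0],
    [0.36,-1,0,0,0,0,0],
  ],
)

```text
clock: 1.4
eef_pos: [530.9, 152.7, 250.1]
eef_rot: [-0.086, 0.996, -0.0, -0.0]
contact_force: [0.3, 0.3, 0.2]
grip_width: 85.8
grip_force: 0.0
```

move_arm(
  motion=[
    [0,-1,0,0,0,0,0],
    [0,-1,0,0,0,0,0],
    [0,-1,0,0,0,0,0],
    [0,-1,0,0,0,0,0],
    [0,-1,0,0,0,0,0],
  ],
)

```text
clock: 2.02
eef_pos: [530.0, -97.1, 250.1]
eef_rot: [-0.086, 0.996, -0.0, -0.0]
contact_force: [0.6, 1.5, -0.7]
grip_width: 85.5
grip_force: 0.0
```

move_arm(
  motion=[
    [0,-1,0,0,0,0,0],
    [0,-1,0,0,0,0,0],
    [0,-1,0,0,0,0,0],
    [0,-1,0,0,0,0,0],
    [0,-1,0,0,0,0,0],
  ],
)

```text
clock: 2.65
eef_pos: [530.3, -346.2, 249.5]
eef_rot: [-0.087, 0.996, 0.0, -0.0]
contact_force: [0.3, 0.5, 0.6]
grip_width: 85.5
grip_force: 0.0
```

```bash
python3 - <<'E'
from h import *
c=cap('wrist','w1.png');im=c['color']
print(bot.get_state()['eef_pos'])
V=np.array(c['view']);print((-V[:3,:3].T@V[:3,3]).round())
print('red',[board(c,b,12) for b in blobs(im,(0,180,90),(5,255,255),(0,0,640,400),500)])
print('jaws',[board(c,b,18) for b in blobs(im,(95,120,60),(115,255,255),(0,0,640,400),50)])
E
```

```text
[ 530.47773588 -344.04430386  249.46357723]
[ 454. -359.  374.]
red [(523.2, -400.1, 92.0, 42.3, 10.26)]
jaws [(601.2, -200.1, 30.8, 14.6, 18.43), (617.7, -257.5, 34.3, 9.3, 7.56)]
```

View pics/w1.png

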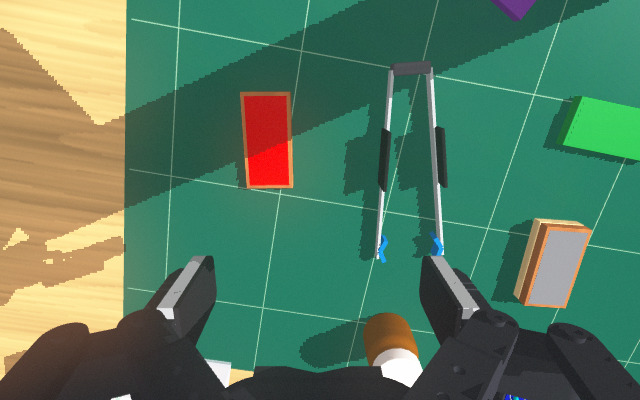

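The wrist view shows the red board at (267,140), the tongs with black grips at (385,160) and (440,157) and hinge at (411,69), and the grey pile at (560,263). I'll go down on the red board now.

move_arm(
  motion=[
    [-0.026,-0.224,-0.1,0,0,0,0.2],
    [-0.026,-0.224,-0.4,0,0,0,0.2],
    [-0.026,-0.224,-0.65,0,0,0,0.2],
    [-0.026,-0.224,-0.85,0,0,0,0.2],
    [-0.026,-0.224,-0.912,0,0,0,0.2],
  ],
)

```text
clock: 3.32
eef_pos: [521.9, -394.6, 17.0]
eef_rot: [-0.089, 0.996, 0.005, -0.003]
contact_force: [0.6, 0.0, -0.1]
grip_width: 68.4
grip_force: 0.0
```

move_arm(
  motion=[
    [0,0,0,0,0,0,0.2],
    [0,0,0,0,0,0,1],
    [0,0,0,0,0,0,1],
    [0,0,0,0,0,0,1],
    [0,0,0,0,0,0,1],
  ],
)

```text
clock: 3.95
eef_pos: [526.0, -401.7, 27.1]
eef_rot: [-0.088, 0.996, -0.002, 0.002]
contact_force: [-0.0, 2.7, 6.0]
grip_width: 45.7
grip_force: 60.3
```

```bash
python3 - <<'E'
from h import *
c=cap('wrist','w2.png')
s=bot.get_state();print(s['eef_pos'],s['grip_width'],s['grip_force'],s['contact_force'],s['joint_velocities'].round(3))
E
```

```text
[ 525.97237937 -401.67778097   27.07441908] 45.62564916924498 60.30093491077423 [0.50567845 2.8946366  5.89828788] [ 0.001 -0.003  0.     0.001 -0.001 -0.001]
```

View pics/w2.png

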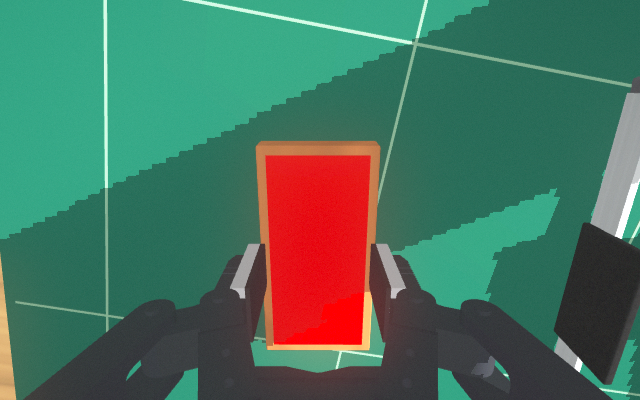

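The board is between the pads, and the fingers are pressing the table lightly. I'll lift and check.

move_arm(
  motion=[
    [0,0,0.03,0,0,0,1],
    [0,0,0.12,0,0,0,1],
    [0,0,0.24,0,0,0,1],
    [0,0,0.32,0,0,0,1],
    [0,0,0.32,0,0,0,1],
  ],
)

```text
clock: 4.62
eef_pos: [524.8, -401.5, 105.8]
eef_rot: [-0.088, 0.996, -0.002, 0.002]
contact_force: [-0.2, -0.1, -0.2]
grip_width: 45.7
grip_force: 61.4
```

```bash
python3 - <<'E'
from h import *
c=cap('wrist','w3.png');im=c['color']
s=bot.get_state();print(s['eef_pos'],s['eef_rot'],s['grip_width'],s['grip_force'],s['contact_force'])
z=s['eef_pos'][2]
for dz in(-8,-12,-16):
  print('red',[board(c,b,z+dz) for b in blobs(im,(0,180,90),(5,255,255),(0,0,640,400),500)])
b=blobs(im,(0,180,90),(5,255,255),(0,0,640,400),500)[0]
print(cv2.approxPolyDP(b,6,True)[:,0].tolist())
w=cv2.imread('pics/w1.png')
c0=dict(c)
# grey/wood pile and tongs in w1: use the pose offset (pure translation)
E
```

```text
[ 523.9689024  -400.61661393  103.6462721 ] [-8.81180064e-02  9.96109413e-01 -8.86432439e-04  6.84472242e-04] 45.28543187420861 61.34217023849487 [ 0.41949894 -0.58432278 -1.7019864 ]
red [(519.8, -402.5, 89.0, 40.7, 10.07)]
red [(521.9, -402.1, 91.6, 41.9, 10.07)]
red [(524.0, -401.7, 94.3, 43.1, 10.07)]
[[265, 155], [268, 227], [270, 221], [276, 232], [270, 252], [281, 245], [270, 245], [278, 235], [272, 226], [285, 221], [278, 207], [286, 202], [294, 210], [296, 193], [310, 192], [311, 181], [314, 193], [320, 190], [317, 204], [335, 205], [322, 188], [336, 196], [330, 220], [338, 206], [348, 213], [328, 230], [336, 223], [336, 238], [343, 222], [351, 223], [346, 234], [357, 255], [350, 263], [360, 265], [344, 269], [352, 256], [343, 253], [345, 263], [339, 257], [341, 269], [357, 269], [349, 281], [357, 288], [339, 301], [329, 291], [333, 302], [316, 298], [314, 305], [324, 302], [315, 318], [306, 307], [305, 319], [286, 302], [279, 311], [273, 305], [274, 344], [360, 344], [370, 156]]
```

move_arm(
  motion=[
    [0,0.2,0.2,0,0,-0.027,1],
    [0.2,0.5,0.24,0,0,-0.027,1],
    [0.2,0.75,0.24,0,0,-0.027,1],
    [0.2,0.9,0.24,0,0,-0.027,1],
    [0.2,0.9,0.24,0,0,-0.027,1],
  ],
)

```text
clock: 5.3
eef_pos: [572.8, -170.8, 160.4]
eef_rot: [-0.048, 0.999, 0.001, -0.002]
contact_force: [0.1, -0.6, -1.0]
grip_width: 45.7
grip_force: 61.6
```

move_arm(
  motion=[
    [0,0.2,0,0,0,0,1],
    [0,0.25,0,0,0,0,1],
    [0,0.25,0,0,0,0,1],
    [0,0.25,0,0,0,0,1],
  ],
)

```text
clock: 5.8
eef_pos: [573.7, -114.1, 162.1]
eef_rot: [-0.045, 0.999, -0.0, -0.0]
contact_force: [-0.4, -0.2, 0.1]
grip_width: 45.3
grip_force: 61.6
```

```bash
python3 - <<'E'
from h import *
c=cap('wrist','w4.png');im=c['color']
s=bot.get_state();print(s['eef_pos'],s['eef_rot'],s['grip_width'],s['contact_force'])
print('grey',[board(c,b,24) for b in blobs(im,(0,0,60),(180,50,235),(0,0,640,400),500)])
print('red',[board(c,b,s['eef_pos'][2]-15) for b in blobs(im,(0,180,90),(5,255,255),(0,0,640,400),500)])
E
```

```text
[ 573.67489449 -114.13167159  162.14881174] [-4.50811777e-02  9.98983307e-01 -1.83826431e-04 -7.37623892e-05] 45.672977469365705 [ 1.08614591 -0.27856134 -0.30378331]
grey [(754.5, -206.7, 84.3, 124.1, -84.75), (643.4, -34.1, 173.6, 46.3, 11.73), (585.8, 126.8, 85.8, 63.1, 4.23), (536.9, -265.5, 156.0, 10.0, 8.43), (666.0, -181.5, 46.2, 78.9, -2.21), (744.0, -275.0, 42.7, 140.5, -32.12), (549.9, -206.9, 127.3, 15.1, 19.22)]
red [(556.3, -115.6, 62.6, 42.2, 5.12), (600.0, -111.7, 33.3, 42.1, -84.76)]
```

View pics/w4.png

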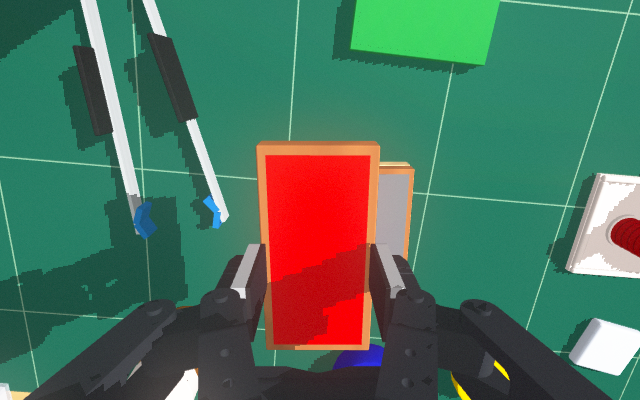

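The carried board covers most of the pile. I'll take the pile and tongs positions from the earlier clear wrist view w1, with its camera pose rebuilt from the hand-eye offset.

```bash
cat >> h.py <<'E'
from scipy.spatial.transform import Rotation as Ro
def T(p,q):
    M=np.eye(4);M[:3,:3]=Ro.from_quat(q).as_matrix();M[:3,3]=p;return M
E
python3 - <<'E'
from h import *
c=cap('wrist');s=bot.get_state()
X=np.array(c['view'])@T(s['eef_pos'],s['eef_rot'])   # tool->cam
np.save('X.npy',X)
c1=dict(c);c1['view']=X@np.linalg.inv(T([530.48,-344.04,249.46],[-0.0868,0.9962,0,0]))
im=cv2.imread('pics/w1.png')
print('chk red',[board(c1,b,12) for b in blobs(im,(0,180,90),(5,255,255),(200,80,320,200),500)])
print('grey',[board(c1,b,24) for b in blobs(im,(0,0,60),(180,50,235),(525,222,595,312),300)])
print('wood+grey',[board(c1,b,24) for b in blobs(im,(5,90,150),(20,255,255),(500,210,600,312),100)])
print('black grips',[board(c1,b,34) for b in blobs(im,(0,0,0),(180,255,50),(370,120,455,200),50)])
for p in [(392,69),(431,66),(411,68)]: print(ray(c1,*p,25).round(1))
print('jaws',[board(c1,b,18) for b in blobs(im,(98,150,100),(112,255,255),(370,225,450,262),20)])
# current view: right long edge of grey
m=blobs(c['color'],(0,0,80),(180,60,235),(380,160,414,262),300)
print('cur grey strip',[ray(c,*p,24).round(1)[:2].tolist() for p in cv2.approxPolyDP(m[0],4,True)[:,0].astype(float)])
E
```

```text
chk red [(523.6, -398.2, 91.9, 42.3, 10.29)]
grey [(606.3, -60.1, 91.7, 41.4, 5.61)]
wood+grey [(604.2, -62.7, 103.4, 54.3, 5.82), (601.4, -97.3, 97.7, 8.0, 5.66)]
black grips [(516.5, -282.0, 58.9, 6.2, 8.67), (504.3, -227.5, 59.0, 5.3, 19.13)]
[ 432.8 -290.7   25. ]
[ 424.  -255.5   25. ]
[ 428.9 -273.4   25. ]
jaws [(601.5, -198.4, 30.9, 12.7, 20.83), (617.8, -255.6, 31.9, 9.3, 7.59)]
cur grey strip [[559.0, -45.7], [560.9, -67.1], [634.9, -55.6], [633.9, -44.9], [627.6, -46.7], [629.6, -38.8]]
```

move_arm(
  motion=[
    [0.141,0.208,0,0,0,0.002,1],
    [0.141,0.208,-0.15,0,0,0.002,1],
    [0.141,0.208,-0.3,0,0,0.002,1],
    [0.141,0.208,-0.37,0,0,0.002,1],
    [0.141,0.208,-0.37,0,0,0.002,1],
  ],
)

```text
clock: 6.52
eef_pos: [608.0, -61.2, 68.5]
eef_rot: [-0.048, 0.999, 0.0, -0.001]
contact_force: [0.0, -0.9, -0.9]
grip_width: 45.1
grip_force: 61.6
```

```bash
python3 - <<'E'
from h import *
c=cap('wrist');c=cap('wrist');s=bot.get_state();im=c['color']
print(s['eef_pos'],s['eef_rot'])
print('red',[board(c,b,s['eef_pos'][2]-15) for b in blobs(im,(0,180,60),(5,255,255),(0,0,640,400),500)])
b=cap('scene');cr=b['color'][190:260,290:365];cv2.imwrite('pics/s2.png',np.hstack([cv2.resize(cr,None,fx=5,fy=5)[:350],cv2.resize(im,None,fx=.65,fy=.65)[:260].copy().repeat(1,0) if 0 else cv2.resize(im,(400,350))]))
E
```

```text
[609.93837622 -61.44738916  71.22316045] [-4.86261954e-02  9.98816356e-01 -3.74065635e-04  1.11336911e-03]
red [(606.0, -61.7, 91.2, 41.9, 5.55)]
```

View pics/s2.png

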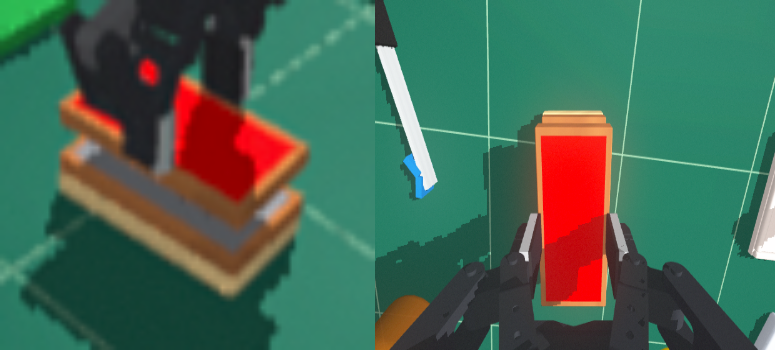

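The red board hangs squarely above the pile: (606.0, -61.7) against (606.7, -62.0), with matching yaw. I'll lower it and release.

move_arm(
  motion=[
    [0,0,-0.04,0,0,0,1],
    [0,0,-0.065,0,0,0,1],
    [0,0,-0.075,0,0,0,1],
    [0,0,-0.075,0,0,0,1],
    [0,0,-0.075,0,0,0,1],
  ],
)

```text
clock: 7.3
eef_pos: [609.0, -60.7, 51.1]
eef_rot: [-0.049, 0.999, -0.0, 0.0]
contact_force: [0.4, 0.3, -0.6]
grip_width: 45.4
grip_force: 61.7
```

move_arm(
  motion=[
    [0,0,-0.006,0,0,0,1],
    [0,0,-0.006,0,0,0,1],
    [0,0,-0.006,0,0,0,1],
  ],
)

```text
clock: 7.68
eef_pos: [609.2, -60.7, 50.7]
eef_rot: [-0.049, 0.999, -0.0, -0.0]
contact_force: [-2.6, 0.1, 5.0]
grip_width: 45.8
grip_force: 64.0
```

Contact made (5 N). Releasing.

move_arm(
  motion=[
    [0,0,0,0,0,0,0.4],
    [0,0,0,0,0,0,0.1],
    [0,0,0,0,0,0,0.1],
    [0,0,0,0,0,0,0.1],
    [0,0,0.05,0,0,0,0.1],
  ],
)

```text
clock: 8.3
eef_pos: [607.9, -60.4, 61.2]
eef_rot: [-0.049, 0.999, 0.0, -0.001]
contact_force: [-0.3, 0.2, -0.3]
grip_width: 76.9
grip_force: 0.0
```

move_arm(
  motion=[
    [0,0,0.15,0,0,0,0],
    [0,0,0.4,0,0,0,0],
    [0,-0.2,0.6,0,0,0,0],
    [-0.2,-0.45,0.6,0,0,0,0],
    [-0.4,-0.6,0.6,0,0,0,0],
  ],
)

```text
clock: 8.93
eef_pos: [525.2, -198.4, 214.5]
eef_rot: [-0.049, 0.999, -0.002, 0.002]
contact_force: [-0.4, -0.9, -0.1]
grip_width: 85.4
grip_force: 0.0
```

```bash
python3 - <<'E'
from h import *
c=cap('top');im=c['color']
print('red',[board(c,b,36) for b in blobs(im,(0,180,60),(5,255,255),(315,150,365,205),100)])
c=cap('wrist');c=cap('wrist','w5.png');s=bot.get_state();im=c['color']
print(s['eef_pos'],s['eef_rot'])
for b in blobs(im,(0,180,60),(5,255,255),(0,0,640,400),400): print('red',board(c,b,36),cv2.boundingRect(b))
for b in blobs(im,(0,0,0),(180,255,50),(0,0,640,250),150): print('blk',board(c,b,34),cv2.boundingRect(b))
for b in blobs(im,(98,150,80),(112,255,255),(0,0,640,400),50): print('jaw',board(c,b,18),cv2.boundingRect(b))
E
```

```text
red [(607.0, -61.2, 89.5, 40.0, 5.71)]
[ 523.64004707 -198.27123245  212.79596764] [-4.68319831e-02  9.98902569e-01 -3.70552088e-04  5.34463251e-04]
red (581.4, -63.5, 41.5, 42.2, -84.5) (434, 226, 48, 41)
jaw (617.9, -255.4, 34.3, 13.1, 10.24) (248, 239, 14, 32)
jaw (603.4, -197.4, 32.6, 9.2, 20.09) (306, 232, 13, 30)
```

View pics/w5.png

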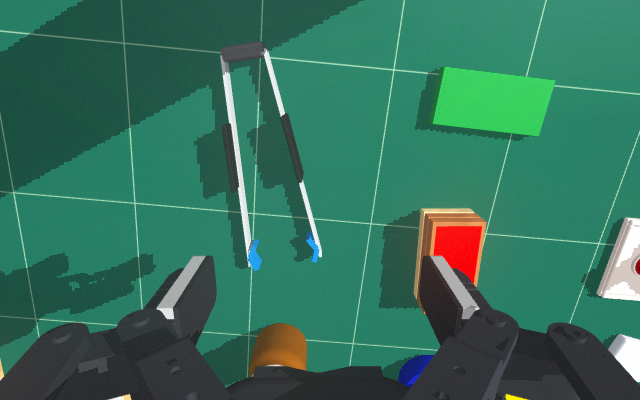

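The view shows the boards stacked and the tongs with grips at (229,158) and (292,148), jaws at (254,255) and (313,248), and hinge at (244,52). I'll remeasure the tongs here.

```bash
python3 - <<'E'
from h import *
c=cap('wrist');s=bot.get_state();im=c['color']
for roi in((215,115,245,200),(275,105,308,190)):
  for b in blobs(im,(0,0,0),(180,110,75),roi,100)[:1]: print('blk',board(c,b,34),cv2.boundingRect(b))
P=[(223,48),(265,43),(269,54),(225,60)]
print([ray(c,*p,34).round(1)[:2].tolist() for p in P])
q=s['eef_rot'];print(s['eef_pos'],np.degrees(np.arctan2(q[1]**2-q[0]**2,2*q[0]*q[1])))
t=cap('top');im=t['color']
m=[(389,177),(411,170)]
for b in blobs(t['color'],(0,150,40),(6,255,255),(245,165,272,190),3): print('sp',board(t,b,40),cv2.boundingRect(b))
g=blobs(im,(0,0,100),(180,60,255),(160,160,276,202),500); print('tray',[board(t,b,10) for b in g])
E
```

```text
blk (517.7, -277.1, 61.2, 8.0, 8.41) (220, 121, 17, 70)
blk (503.4, -223.4, 60.1, 7.2, 19.16) (279, 111, 23, 69)
[[429.9, -282.9], [423.0, -249.7], [430.9, -246.1], [438.7, -281.2]]
[ 524.6863771  -197.2906902   212.76021772] 95.47481876884467
sp (589.9, 148.1, 17.9, 24.3, -62.07) (252, 175, 10, 9)
tray [(594.2, 257.1, 92.4, 281.5, -89.29)]
```

move_arm(
  motion=[
    [-0.056,-0.22,0,0,0,0.047,0],
    [-0.056,-0.22,-0.16,0,0,0.047,0],
    [-0.056,-0.22,-0.36,0,0,0.047,0],
    [-0.056,-0.22,-0.36,0,0,0.047,0],
  ],
)

```text
clock: 9.68
eef_pos: [509.2, -248.5, 117.2]
eef_rot: [-0.123, 0.992, 0.004, -0.004]
contact_force: [-0.9, 1.1, -0.5]
grip_width: 85.5
grip_force: 0.0
```

```bash
python3 - <<'E'
from h import *
c=cap('wrist');c=cap('wrist','w6.png');s=bot.get_state();im=c['color']
print(s['eef_pos'],s['eef_rot'])
for p in [(-30,30),(30,30),(-30,-30),(30,-30)]:
  a=np.radians(14);w=np.array([510.5+p[0]*np.cos(a)-p[1]*np.sin(a),-253+p[0]*np.sin(a)+p[1]*np.cos(a),34]);print('pred grip outer',p,np.round(proj(c,w)))
for b in blobs(im,(0,0,0),(180,110,75),(0,0,640,250),300)[:6]: print('blk',board(c,b,34),cv2.boundingRect(b))
E
```

```text
[ 512.27712363 -250.90771748  122.60190379] [-1.23368430e-01  9.92360881e-01 -1.85208552e-04  2.78465515e-04]
pred grip outer (-30, 30) [362. 160.]
pred grip outer (30, 30) [358. 249.]
pred grip outer (-30, -30) [263. 159.]
pred grip outer (30, -30) [267. 249.]
blk (515.4, -278.9, 64.0, 5.1, 8.89) (265, 154, 13, 96)
blk (501.9, -226.5, 64.7, 4.7, 19.25) (351, 153, 12, 97)
```

View pics/w6.png

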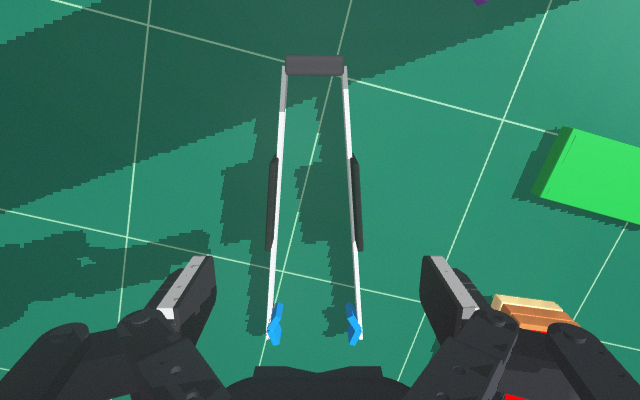

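Tongs grip centre is at (509, -252.7) and heading is 14°, so the gripper is well aligned. I'll descend and squeeze partway.

move_arm(
  motion=[
    [-0.01,-0.008,0,0,0,0,0],
    [-0.01,-0.008,-0.15,0,0,0,0],
    [-0.01,-0.008,-0.3,0,0,0,0],
    [-0.01,-0.008,-0.37,0,0,0,0],
    [-0.01,-0.008,-0.37,0,0,0,0],
  ],
)

```text
clock: 10.4
eef_pos: [508.7, -253.4, 29.3]
eef_rot: [-0.123, 0.992, 0.0, -0.0]
contact_force: [-0.1, -1.1, 0.4]
grip_width: 85.4
grip_force: 0.0
```

move_arm(
  motion=[
    [0,0,0,0,0,0,0.2],
    [0,0,0,0,0,0,0.3],
    [0,0,0,0,0,0,0.36],
    [0,0,0,0,0,0,0.38],
    [0,0,0,0,0,0,0.38],
  ],
)

```text
clock: 11.02
eef_pos: [510.8, -254.6, 32.7]
eef_rot: [-0.123, 0.992, -0.002, 0.002]
contact_force: [-0.8, 0.9, 8.2]
grip_width: 53.1
grip_force: 9.4
```

```bash
python3 - <<'E'
from h import *
c=cap('wrist');c=cap('wrist','w7.png');s=bot.get_state();im=c['color']
print(s['eef_pos'],s['grip_width'],s['grip_force'],s['contact_force'])
for b in blobs(im,(98,150,60),(112,255,255),(150,200,500,400),50): print('jaw',board(c,b,18),cv2.boundingRect(b))
E
```

```text
[ 510.7857335  -254.56214445   32.70863234] 52.823432325834176 9.4190626766067 [-1.19506731  1.19288324  9.23168196]
```

View pics/w7.png

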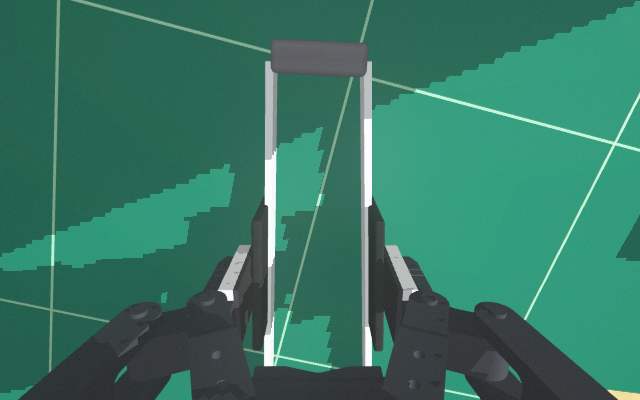

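Grips are centred between the pads at rows 245–300. Lifting.

move_arm(
  motion=[
    [0,0,0.02,0,0,0,0.39],
    [0,0,0.08,0,0,0,0.39],
    [0,0,0.2,0,0,0,0.39],
    [0,0,0.32,0,0,0,0.39],
    [0,0,0.4,0,0,0,0.39],
  ],
)

```text
clock: 11.75
eef_pos: [509.0, -253.8, 131.4]
eef_rot: [-0.123, 0.992, -0.001, 0.001]
contact_force: [0.0, 0.6, -0.0]
grip_width: 52.3
grip_force: 5.7
```

```bash
python3 - <<'E'
from h import *
c=cap('scene');c=cap('scene');s=bot.get_state();im=c['color'];t=cap('top')
print(s['eef_pos'],s['grip_width'],s['grip_force'],s['contact_force'])
cr=im[120:330,130:450]
b=cv2.resize(cr,None,fx=2.4,fy=2.4,interpolation=cv2.INTER_CUBIC);cv2.imwrite('pics/s3.png',b)
for q in blobs(im,(98,150,60),(112,255,255),(180,180,330,330),5): print('jaw scene',cv2.boundingRect(q))
for q in blobs(t['color'],(95,120,60),(115,255,255),(370,130,440,190),3): print('jaw top',board(t,q,109),cv2.boundingRect(q))
p=s['eef_pos']
for f in(100,):print(proj(c,[p[0]+100,p[1]+27,p[2]-24]))
E
```

```text
[ 510.04093509 -254.50822267  132.39932726] 52.03664336641939 5.736727718176553 [ 0.21019734 -0.17088523 -0.26224081]
jaw scene (267, 228, 13, 13)
jaw scene (254, 242, 13, 14)
jaw top (621.5, -250.3, 30.3, 13.2, 12.75) (413, 158, 7, 13)
jaw top (612.2, -209.4, 28.3, 8.1, 14.9) (397, 162, 6, 12)
(np.float64(264.3909230705351), np.float64(241.16047384001058))
```

View pics/s3.png

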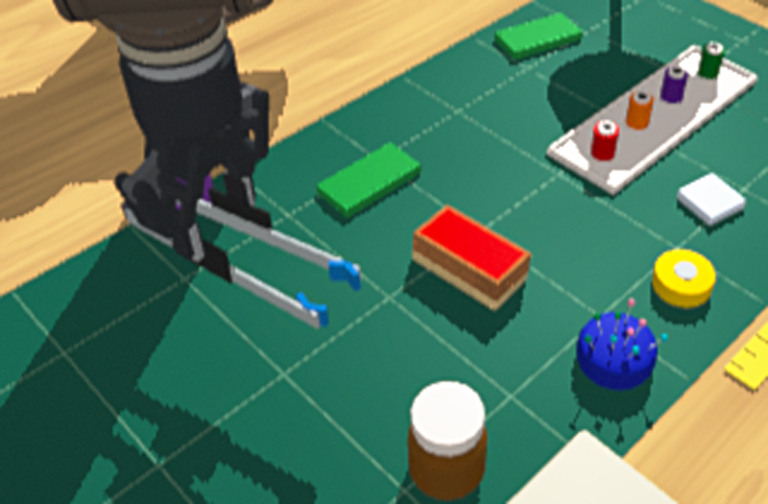

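The tongs hang level in the gripper and the pile is square. Red spool shows in the scene view near full-frame (382,178). I'll triangulate jaws and spool across the two views.

```bash
cat >> h.py <<'E'
def tri(c1,p1,c2,p2):
    M=[np.array([[c['fx'],0,c['cx']],[0,c['fy'],c['cy']],[0,0,1]])@np.array(c['view'])[:3] for c in(c1,c2)]
    X=cv2.triangulatePoints(M[0],M[1],np.array(p1,float).reshape(2,1),np.array(p2,float).reshape(2,1)).ravel();return (X[:3]/X[3]).round(1)
def cen(b): x,y,w,h=cv2.boundingRect(b);return x+(w-1)/2,y+(h-1)/2
def jaws(roit,rois):
    t=cap('top');s=cap('scene')
    jt=blobs(t['color'],(95,120,60),(115,255,255),roit,3)[:2];js=blobs(s['color'],(98,130,50),(112,255,255),rois,5)[:2]
    jt.sort(key=lambda b:cen(b)[0]);js.sort(key=lambda b:-cen(b)[0])
    J=[tri(t,cen(a),s,cen(b)) for a,b in zip(jt,js)];return J,t,s
E
python3 - <<'E'
from h import *
J,t,s=jaws((370,130,440,190),(180,180,330,330));e=bot.get_state()['eef_pos']
print(J,np.mean(J,0)-e)
rs=blobs(s['color'],(0,150,60),(5,255,255),(365,160,400,195),20)[0]
ws=blobs(s['color'],(0,0,120),(180,70,255),(374,165,392,178),3)
print(cv2.boundingRect(rs),[cv2.boundingRect(w) for w in ws])
x,y,w,h=cv2.boundingRect(rs)
# scene: barrel bottom front ; top: bright tube end
for zz in(8,25,42):print(zz,ray(s,cen(rs)[0],cen(rs)[1],zz).round(1))
T_=cv2.resize(t['color'][165:192,240:276],None,fx=10,fy=10,interpolation=cv2.INTER_CUBIC)
S_=cv2.resize(s['color'][163:193,365:401],None,fx=10,fy=10,interpolation=cv2.INTER_CUBIC)[:270]
cv2.imwrite('pics/sp.png',np.hstack([T_,S_]))
E
```

```text
[array([ 610.8, -208.5,  110.8]), array([ 619.5, -247.4,  109.4])] [107.22161214  24.9952259  -17.98172196]
(377, 173, 11, 14) [(374, 165, 18, 13)]
8 [587.7 172.1   8. ]
25 [598.7 154.5  25. ]
42 [609.7 136.9  42. ]
```

View pics/sp.png

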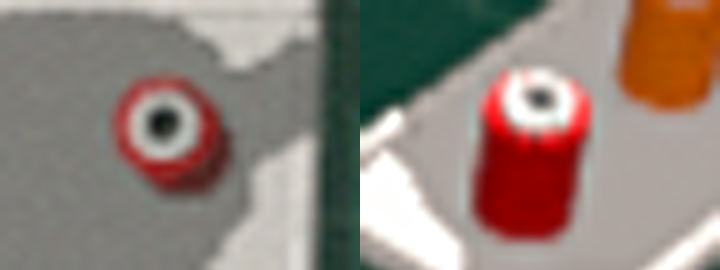

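The crops show the white tube end at top-view pixel (255.8,176.9) and scene pixel (382.5,172.2).

```bash
python3 - <<'E'
from h import *
t=cap('top');s=cap('scene')
print(ray(t,255.8,176.9,45),ray(s,382.5,172.2,45),tri(t,(255.8,176.9),s,(382.5,172.2)))
e=bot.get_state();print(e['eef_pos'],e['grip_width'],e['clock'])
E
```

```text
[596.78185266 152.55298702  45.        ] [594.93405177 157.30928257  45.        ] [596.7 152.5  48.5]
[ 507.69308553 -252.77984786  127.43463656] 52.321912534654885 12.1
```

move_arm(
  motion=[
    [0,0.05,0.04,0,0,0,0.39],
    [-0.01,0.17,0.06,0,0,0,0.39],
    [-0.02,0.3,0.06,0,0,0,0.39],
    [-0.03,0.43,0.06,0,0,0,0.39],
    [-0.04,0.56,0.06,0,0,0,0.39],
  ],
)

```text
clock: 12.72
eef_pos: [498.3, -111.7, 144.3]
eef_rot: [-0.123, 0.992, 0.0, -0.0]
contact_force: [0.7, 0.2, -0.7]
grip_width: 52.3
grip_force: 5.7
```

move_arm(
  motion=[
    [-0.01,0.15,0,0,0,0,0.39],
    [-0.02,0.32,0,0,0,0,0.39],
    [-0.03,0.5,0,0,0,0,0.39],
    [-0.035,0.66,0,0,0,0,0.39],
    [-0.035,0.8,0,0,0,0,0.39],
  ],
)

```text
clock: 13.35
eef_pos: [489.1, 88.7, 144.4]
eef_rot: [-0.123, 0.992, 0.0, -0.0]
contact_force: [1.3, 0.5, -0.5]
grip_width: 52.0
grip_force: 5.7
```

move_arm(
  motion=[
    [0,0.1,0,0,0,0,0.39],
    [0,0.15,0,0,0,0,0.39],
    [0,0.164,0,0,0,0,0.39],
    [0,0.164,0,0,0,0,0.39],
    [0,0.164,0,0,0,0,0.39],
  ],
)

```text
clock: 13.98
eef_pos: [489.9, 126.9, 144.2]
eef_rot: [-0.122, 0.993, -0.0, -0.0]
contact_force: [-0.1, -0.6, -0.3]
grip_width: 51.8
grip_force: 5.7
```

```bash
python3 - <<'E'
from h import *
J,t,s=jaws((225,140,285,200),(340,110,440,220));e=bot.get_state()
print(J,np.mean(J,0),e['eef_pos'],e['eef_rot'],e['grip_width'],e['grip_force'],e['joint_velocities'].round(3))
J,t,s=jaws((225,140,285,200),(340,110,440,220));e=bot.get_state();print(J,e['eef_pos'])
A=cv2.resize(t['color'][140:205,160:300],None,fx=4,fy=4);B=cv2.resize(s['color'][110:220,330:470],None,fx=4,fy=4)[:,:]
A=cv2.copyMakeBorder(A,0,0,0,0,0);cv2.imwrite('pics/sp2.png',cv2.resize(np.vstack([A,B]),None,fx=.8,fy=.8))
E
```

```text
[array([590.9, 173.8, 123.3]), array([601.5, 133.2, 124.1])] [596.2 153.5 123.7] [489.95579295 126.93455747 144.17404345] [-1.21989635e-01  9.92531373e-01 -5.07420069e-05 -3.08849971e-05] 52.305452750453874 5.737542852584738 [ 0.002 -0.001  0.     0.001 -0.     0.001]
[array([590.9, 173.8, 123.3]), array([601.7, 132.2, 124.6])] [489.93888895 127.07765228 144.18055159]
```

View pics/sp2.png

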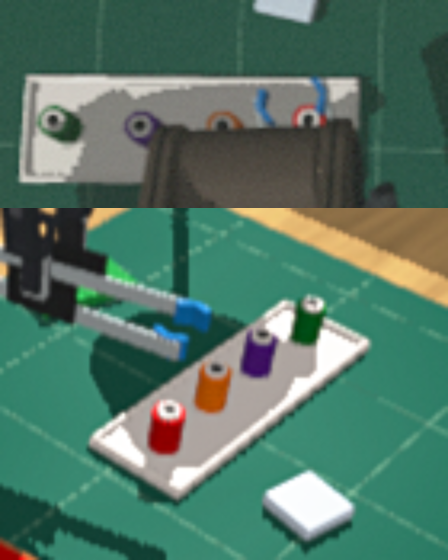

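Jaw midpoint (596.2, 153.3) sits above the spool (596.6, 152.6). Descending straight.

move_arm(
  motion=[
    [0,-0.002,-0.05,0,0,0,0.39],
    [0,-0.002,-0.13,0,0,0,0.39],
    [0,-0.002,-0.2,0,0,0,0.39],
    [0,-0.002,-0.26,0,0,0,0.39],
    [0,-0.002,-0.29,0,0,0,0.39],
  ],
)

```text
clock: 14.8
eef_pos: [489.2, 127.0, 70.2]
eef_rot: [-0.123, 0.992, 0.0, -0.001]
contact_force: [0.7, -0.9, -0.4]
grip_width: 51.9
grip_force: 5.7
```

move_arm(
  motion=[
    [0,0,-0.03,0,0,0,0.39],
    [0,0,-0.06,0,0,0,0.39],
    [0,0,-0.085,0,0,0,0.39],
    [0,0,-0.092,0,0,0,0.39],
    [0,0,-0.092,0,0,0,0.39],
  ],
)

```text
clock: 15.42
eef_pos: [489.9, 127.1, 48.7]
eef_rot: [-0.123, 0.992, -0.0, 0.0]
contact_force: [-0.8, -0.2, -0.7]
grip_width: 52.2
grip_force: 5.7
```

```bash
python3 - <<'E'
from h import *
J,t,s=jaws((225,140,285,200),(340,130,440,220));e=bot.get_state()
print(J,e['eef_pos'],e['grip_width'],e['grip_force'],e['contact_force'])
B=cv2.resize(s['color'][130:210,340:450],None,fx=6,fy=6,interpolation=cv2.INTER_CUBIC);cv2.imwrite('pics/sp3.png',B)
E
```

```text
[array([589.9, 172.4,   1.2])] [490.12948027 127.09875129  48.96198287] 51.86542223857834 5.739539801725186 [ 0.31141995 -0.43656507 -0.13648719]
```

View pics/sp3.png

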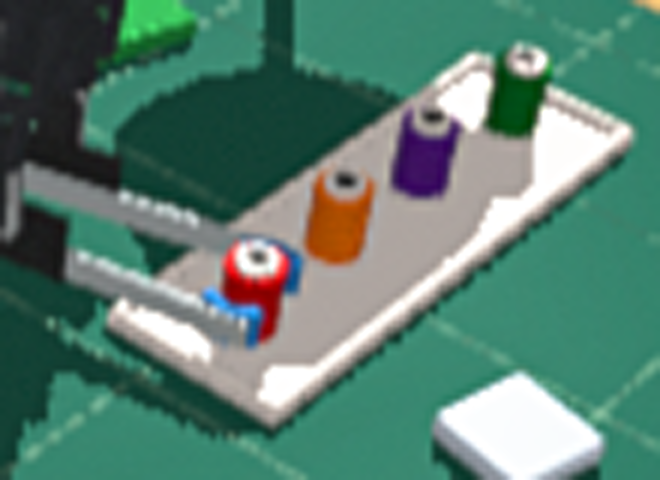

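Jaws straddle the red spool at mid-barrel. That picture put me past the 10-view limit (13 in all), so from here I'll use numbers only. Squeezing gradually.

move_arm(
  motion=[
    [0,0,0,0,0,0,0.42],
    [0,0,0,0,0,0,0.46],
    [0,0,0,0,0,0,0.5],
    [0,0,0,0,0,0,0.54],
    [0,0,0,0,0,0,0.54],
  ],
)

```text
clock: 16.15
eef_pos: [490.0, 127.1, 48.8]
eef_rot: [-0.123, 0.992, -0.0, 0.0]
contact_force: [-0.9, -0.2, 0.9]
grip_width: 43.6
grip_force: 62.3
```

Shut on the spool (43.6 mm, 62 N). Lifting.

move_arm(
  motion=[
    [0,0,0.02,0,0,0,0.6],
    [0,0,0.07,0,0,0,0.6],
    [0,0,0.14,0,0,0,0.6],
    [0,0,0.24,0,0,0,0.6],
    [0,0,0.34,0,0,0,0.6],
  ],
)

```text
clock: 16.77
eef_pos: [490.1, 127.1, 135.7]
eef_rot: [-0.123, 0.992, -0.0, 0.001]
contact_force: [1.0, -0.2, -1.6]
grip_width: 43.7
grip_force: 62.2
```

move_arm(
  motion=[
    [0,0,0.06,0,0,0,0.6],
    [0,0,0.08,0,0,0,0.6],
    [0,0,0.08,0,0,0,0.6],
    [0,0,0.08,0,0,0,0.6],
  ],
)

```text
clock: 17.27
eef_pos: [489.1, 127.0, 152.6]
eef_rot: [-0.122, 0.992, 0.0, -0.001]
contact_force: [-0.3, 0.3, -1.8]
grip_width: 43.5
grip_force: 62.2
```

```bash
cat >> h.py <<'E'
def spool(roi_s,roi_t):
    t=cap('top');s=cap('scene')
    a=blobs(s['color'],(0,150,50),(6,255,255),roi_s,15);b=blobs(t['color'],(0,130,40),(7,255,255),roi_t,3)
    return [cv2.boundingRect(q) for q in a],[cv2.boundingRect(q) for q in b],t,s
E
python3 - <<'E'
from h import *
a,b,t,s=spool((345,90,430,200),(235,140,285,195));e=bot.get_state()
print(a,b,e['eef_pos'],e['grip_width'],e['grip_force'])
if a:
  x,y,w,h=a[0];print(ray(s,x+w/2-.5,y+h/2-.5,e['eef_pos'][2]-22))
p=e['eef_pos']+[106.3,26.3,-22];print('pred',p.round(),proj(s,p),proj(t,p))
E
```

```text
[(382, 137, 10, 9)] [(247, 169, 9, 8)] [489.253      127.02112355 152.62781002] 43.42440611197756 62.192126512527466
[586.53791994 166.04037843 130.62781002]
pred [596. 153. 131.] (np.float64(386.2628326493378), np.float64(144.71401716609668)) (np.float64(250.0233071516191), np.float64(170.58623077159623))
```

move_arm(
  motion=[
    [0,-0.04,0,0,0,0,0.6],
    [0.01,-0.12,0,0,0,0,0.6],
    [0.02,-0.24,0,0,0,0,0.6],
    [0.02,-0.36,0,0,0,0,0.6],
    [0.03,-0.48,0,0,0,0,0.6],
  ],
)

```text
clock: 18.0
eef_pos: [497.1, 5.6, 153.4]
eef_rot: [-0.122, 0.992, -0.0, -0.0]
contact_force: [0.1, 0.7, -1.7]
grip_width: 43.8
grip_force: 62.2
```

move_arm(
  motion=[
    [0.01,-0.12,0,0,0,0,0.6],
    [0.014,-0.23,0,0,0,0,0.6],
    [0.014,-0.32,-0.02,0,0,0,0.6],
    [0.014,-0.37,-0.04,0,0,0,0.6],
    [0.014,-0.38,-0.056,0,0,0,0.6],
  ],
)

```text
clock: 18.62
eef_pos: [500.6, -88.5, 139.2]
eef_rot: [-0.122, 0.993, 0.0, -0.0]
contact_force: [-0.4, -0.1, -1.7]
grip_width: 43.7
grip_force: 62.2
```

move_arm(
  motion=[
    [0,0,0,0,0,0,0.6],
    [0,0,0,0,0,0,0.6],
    [0,0,0,0,0,0,0.6],
    [0,0,0,0,0,0,0.6],
  ],
)

```text
clock: 19.12
eef_pos: [501.0, -87.6, 139.9]
eef_rot: [-0.123, 0.992, -0.0, 0.0]
contact_force: [-1.2, -0.4, -1.5]
grip_width: 43.6
grip_force: 62.2
```

```bash
python3 - <<'E'
from h import *
a,b,t,s=spool((270,150,370,260),(310,140,370,205));e=bot.get_state()
print(a,b,e['eef_pos'],e['grip_width'],e['grip_force'],e['joint_velocities'].round(3))
p=e['eef_pos']+[106.3,26,-22];print('pred spool',p.round(),proj(s,p),proj(t,p))
for n,q in(('bot',[0,0,-20]),('top',[0,0,20])): print(n,proj(s,p+q),proj(t,p+q))
for q in blobs(s['color'],(98,130,50),(112,255,255),(260,130,370,250),5):print('jaw s',cv2.boundingRect(q))
for q in blobs(t['color'],(95,120,60),(115,255,255),(310,120,370,200),3):print('jaw t',cv2.boundingRect(q))
print('pile in scene',proj(s,[606.7,-61.7,36]))
# white tube end of the spool, above jaws
for q in blobs(s['color'],(0,0,110),(180,60,255),(290,160,340,215),5):print('white s',cv2.boundingRect(q))
for q in blobs(t['color'],(0,0,90),(180,60,255),(325,150,355,185),5):print('white t',cv2.boundingRect(q))
E
```

```text
[(305, 207, 43, 29), (321, 186, 12, 17)] [(329, 157, 17, 10)] [500.96026348 -87.74778849 139.8250889 ] 43.81762470412073 62.18751311302185 [-0.003  0.001 -0.001  0.001 -0.001  0.001]
pred spool [607. -62. 118.] (np.float64(326.1353698931033), np.float64(194.1799505662295)) (np.float64(339.3644803454547), np.float64(167.98133074320504))
bot (np.float64(325.89352948245187), np.float64(201.2444166146115)) (np.float64(339.1234127189366), np.float64(169.68425535471482))
top (np.float64(326.3857852379098), np.float64(186.8649997827176)) (np.float64(339.6143701000894), np.float64(166.21608578071059))
jaw s (318, 192, 11, 12)
jaw s (334, 189, 2, 8)
pile in scene (np.float64(325.0285166919674), np.float64(221.48694006772826))
white s (290, 171, 42, 20)
white s (291, 185, 43, 22)
white t (337, 163, 7, 4)
```

The spool is at its predicted place over the red board, upright and still, and the pile is square. Handing in.

```bash
python3 -c "
from h import *
print(order.finish_job())"
```

```text
the job is handed in; nothing more can be done
None
```

The job is handed in at about 19 s; no verdict came back. At the last camera check the red board lay square on the pile and the tongs held the red spool upright and still about 6 cm above it, but I viewed 13 pictures against the limit of 10.

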